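# Feed a ground bar through the guide tube onto the hidden pad

## Task

Take the loose steel bar off its V-block rack and feed it endwise through the fixture's guide tube, from the flared mouth, and on into the grey receiver behind it until it bottoms on the contact pad hidden inside; press it home lightly, then let go so that the sprung pad stays pressed in. The pad's depth is set differently each time and cannot be seen: feel for it, do not ram it or force the bar in the tube. Leave the other things on the bench where they are.

Things in the scene. Friction and masses are not known exactly. Their poses are not given: they have to be found in the camera images.
- bar_center (a point): Centre, on the axis, of the loose plain round steel bar (14 mm diameter, 280 mm long, about 0.34 kg, ends alike). x runs along the bar. At the start it lies level in the rack, its axis 75 mm above the table, its middle within 15 mm of the rack's.
- bar_end_a (a point): Centre of the bar's end face at +x of the bar, 140 mm from its centre.
- bar_end_b (a point): Centre of the bar's end face at -x of the bar, 140 mm from its centre.
- rack: Fixed dark steel rack, 190 x 50 mm; origin under its middle at table height, x along the bar. Two open V-blocks 22 mm thick and 150 mm apart carry the bar; tops 82 mm above the table. Between them the fingers have room (base plate 10 mm high).
- tube_mouth (a point): Centre of the flared mouth of the fixture's level steel guide tube, on its axis, 70 mm above the table. y: feed direction (into the tube), z up. Tube 90 mm long, bore 17 mm, mouth flared to 27 mm inside (35 outside) over 12 mm; two clamps round it rise to 88.5 mm. Space before the mouth is clear. Let go half-way, the bar stays in the tube, its rear sagging up to 3.5 degrees.
- receiver_mouth (a point): Centre of the receiver's open front, on the tube's axis, 105 mm beyond tube_mouth (15 mm beyond the tube's end), same axes. Square opening 38 x 38 mm.
- receiver: Closed grey painted housing on the fixture, 50 mm wide, top 95 mm above the table, 126 mm long; origin on the table below receiver_mouth. Inside, unseen, a steel contact pad meets the bar's end 30 to 70 mm from the opening, differently each time. It yields 8 mm on a spring (0.5 rising to 1 N, less than the let-go bar's friction in the tube), then is solid.
- sample_case: Bystander: open black plastic sample case with foam, 85 x 85 mm, its lid standing 72 mm high; origin under its centre.
- jar: Bystander: small jar, 52 mm diameter, 75 mm high; origin under its centre.
- square: Bystander: steel engineer's square lying flat, stock 100 x 22 x 16 mm, blade 120 mm long; origin under the stock's centre.
- bar: The bar itself; origin and axes as bar_center.
- fixture: The fixed fixture with the guide tube; origin on the table straight below the tube's mouth, axes as tube_mouth. Aluminium base plate 70 mm wide, 14 mm high, from 5 to 275 mm beyond the mouth. The tube takes only the bar: to feed it all the way, grip it again nearer its rear end.

How it is judged (in metres and radians):
On the way:
1. the bar's leading end has entered the guide tube by 30 to 120 mm from the mouth (((y of bar_end_a in the frame of tube_mouth between 0.03 and 0.12 m and x of bar_end_a in the frame of tube_mouth between -0.006 and 0.006 m and z of bar_end_a in the frame of tube_mouth between -0.006 and 0.006 m) or (y of bar_end_b in the frame of tube_mouth between 0.03 and 0.12 m and x of bar_end_b in the frame of tube_mouth between -0.006 and 0.006 m and z of bar_end_b in the frame of tube_mouth between -0.006 and 0.006 m)) and angle between the x axis of bar_center and the y axis of tube_mouth, either way round below 0.08 rad), for 0.1 s.
At the end, for the whole second after the job is handed in: The bar lies through the tube, in line within 0.08 rad, at rest and let go of, its leading end 25 to 90 mm inside the receiver and holding the sprung pad pressed in, within 3.5 mm of solid (more than 0.75 N); the bystanders are within 20 mm of their places (((y of bar_end_a in the frame of receiver_mouth between 0.025 and 0.09 m and horizontal distance between bar_end_a and receiver_mouth below 0.09 m) or (y of bar_end_b in the frame of receiver_mouth between 0.025 and 0.09 m and horizontal distance between bar_end_b and receiver_mouth below 0.09 m)) and angle between the x axis of bar_center and the y axis of tube_mouth, either way round below 0.08 rad and contact force between bar and receiver above 0.75 N and linear speed of bar below 0.01 m/s and contact force between bar and the fingers below 0.1 N and distance of each of sample_case, jar, square from where it was at the start of the episode below 0.02 m); the robot touches nothing.
It fails at once if the pad is rammed: more than 30 N between bar and receiver (contact force between bar and receiver above 30 N).
It fails at once if the held bar is forced against the fixture with more than 40 N (contact force between bar and fixture above 40 N and contact force between bar and the fingers above 4 N).
It fails at once if a bystander is moved more than 20 mm (distance of any of sample_case, jar, square from where it was at the start of the episode above 0.02 m).
It also fails if it takes over 54 s, if anything falls off the work surface, if the arm or the gripper's body presses on something with over 40 N, if the wrist force passes 120 N, or if a joint passes its speed limit or range.

## Robot

A 6-joint arm with a two-finger parallel gripper is mounted at the origin on the work surface. World frame = base frame: x ahead of the robot, y to its left, z up, the work surface at z = 0. Lengths are in mm, angles in rad, forces in N, time in s.
With the tool pointing down it reaches from about 325 to 875 mm from the base axis. Payload 4.4 kg.
Tool frame: the origin (TCP) lies on the centre line of the jaws, within the pads' length; the fingertips stand ahead of it and the grasp point (between the pads) lies 6 mm ahead of it (ctrl.tcp_to_tips is the z of the fingertips in the tool frame, in mm); z points along the fingers, y is the line along which they close (so a half turn about z gives the same grasp; the last joint's range is limited). The gripper opens to 85 mm and grips with 20 to 120 N. Pads are 22 mm wide; open, the fingers measure 114 mm over their backs; the gripper's body (76 mm by 85 mm) begins 54 mm behind the grasp point. The pads swing forward as they close: fully open they stand 13 mm farther back than shut.
Start: joints at [1.19, 0.207, 1.542, -0, 1.393, -0.15], TCP at [131.545, 559.753, 256.282] pointing down, gripper open.
Joint ranges: [-2.73, 2.73], [-0.86, 2.22], [0.23, 2.46], [-1.11, 4.25], [0.08, 2.63], [-2.82, 2.82]. Speed limits (rad/s): [2.79, 2.79, 3.14, 3.14, 3.14, 3.14].

## Interface

Orientations are given as a 3x3 rotation matrix whose columns are the frame's x, y, z axes.
In Python, from plant import ctrl, sensors, optics gives the robot as it stands. Calls block until the motion is done:
- ctrl.move_ptp(position, orientation): joint-space move of the TCP to a pose.
- ctrl.move_l(position, rot=None, vel=150, threshold=None): straight line of the TCP; rot=None keeps the orientation; vel is the mean speed in mm/s. With threshold (N) it stops when the force on the tool has changed by that much, and returns True; else False.
- ctrl.set_joints(angles): joint-space move.
- ctrl.gripper_to(opening, force=None): finger opening in mm; force is the grip in N (None keeps the last); returns when the fingers have stopped.
- ctrl.hold(seconds).
- ctrl.solve_ik(position, orientation): joint angles nearest the present ones, or None.
- sensors.read_state(): the state.
- optics.grab_frame(name): name is "scene" or "top"; returns (picture, depth): 384x512x3 uint8, red, green, blue; 384x512 float32, mm along the optical axis (not along the pixel's ray), 0 where there is no reading.
- optics.camera_params(name): a dict with "mtx" (3x3 intrinsics, pixels), "R" (3x3) and "t" (3): a world point X has camera coordinates R X + t. Camera axes: x right, y down, z forward; pixel columns grow to the right and rows downward; lengths in mm; the calibration is good to about 2 mm. A picture is of the moment at which its call begins. camera_params takes no time and is no camera call.
A pose or a line that the arm cannot do raises ctrl.MotionError and nothing moves.
- ctrl.finish_job(): hands the job in; it is judged then, once.
The state is a dict: "t": time; "q": joint angles; "qvel": joint speeds; "tau": joint torques, N m; "eef_pos": TCP position; "eef_rot": TCP orientation; "force": force on the tool from outside, world axes, zero at the start; "wrist_torque": the same for the moment, N m; "grip_width": finger opening in mm; "grasp_force": force on a finger pad.
Only numpy, scipy, OpenCV 4.12 (cv2) and the standard library are available. Lean on these libraries where they do the work, as an engineer would, in place of code of your own. Each camera call takes 0.05 s, during which the arm holds its last target. There are 200 camera calls.

## Working session

There is one attempt and no reset: what is moved stays moved. The work goes in short steps, each a Python script; the robot and the scene stay as the last script left them, time stands still between calls to the robot, and variables do not carry over. Pictures are saved under pics/ and viewed, at most 10 in all, crops included, and the job is handed in when it is done.

```bash
mkdir -p pics; ls
python3 - <<'E'
from plant import ctrl,sensors,optics
import cv2,numpy as np
for n in("top","scene"):
    p,d=optics.grab_frame(n); np.savez(f"pics/{n}0.npz",p=p,d=d)
    cv2.imwrite(f"pics/{n}0.png",cv2.resize(p[:,:,::-1],(768,576)))
    c=optics.camera_params(n); print(n,c["mtx"].tolist(),(-c["R"].T@c["t"]).round(),c["R"].round(3).tolist())
s=sensors.read_state();print(s["t"],s["eef_rot"].round(3).tolist(),ctrl.tcp_to_tips)
E
```

```text
pics
top [[396.7408008280451, 0.0, 248.04240546868135], [0.0, 396.7408008280451, 190.938484691895], [0.0, 0.0, 1.0]] [ 462.   65. 1053.] [[-0.026, -1.0, -0.003], [-0.996, 0.026, -0.087], [0.087, 0.001, -0.996]]
scene [[490.14419130530086, 0.0, 262.6544852480971], [0.0, 490.14419130530086, 189.94525019902522], [0.0, 0.0, 1.0]] [1142.  -19. 1061.] [[0.061, 0.998, 0.007], [0.85, -0.048, -0.524], [-0.523, 0.038, -0.852]]
0.1 [[-0.973, 0.229, -0.001], [0.229, 0.973, -0.002], [0.0, -0.002, -1.0]] 25.0
```

View pics/top0.png

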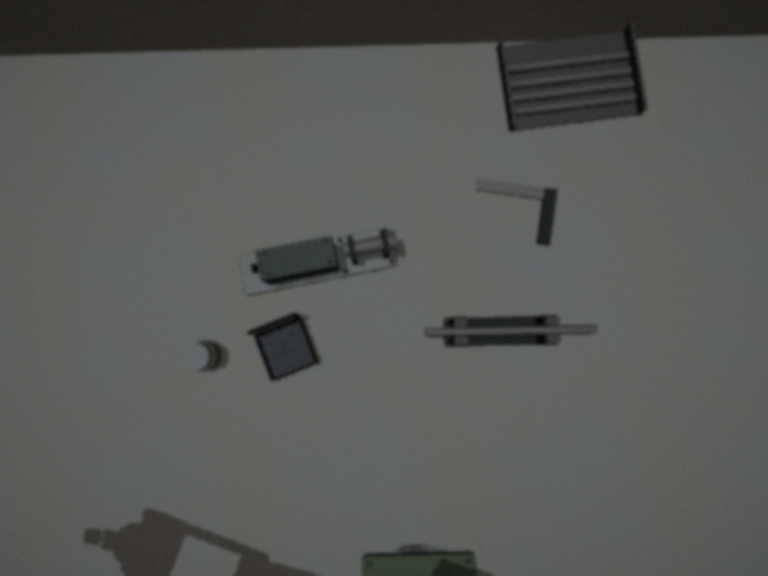

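View pics/scene0.png

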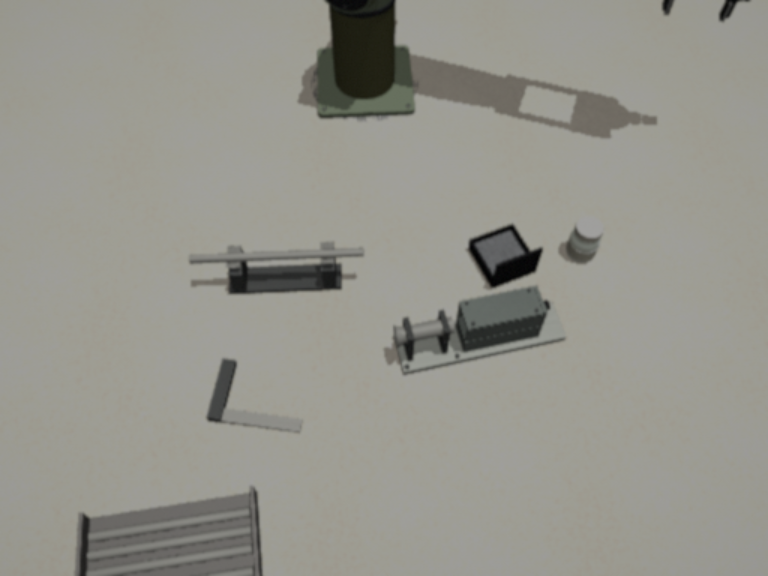

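The top view shows the bar at about (427,332)–(596,328) and the tube mouth at about (405,247). The receiver spans x≈257–340, so the feed runs towards +y. Next I measure these from the depth of both cameras.

```bash
cat > h.py <<'E'
import numpy as np,cv2
from plant import ctrl,sensors,optics
def cloud(n,f=None):
    p,d=f if f else optics.grab_frame(n)
    c=optics.camera_params(n);K=c["mtx"]
    v,u=np.mgrid[:384,:512]
    X=np.stack([(u-K[0,2])/K[0,0]*d,(v-K[1,2])/K[1,1]*d,d],-1)
    W=(X-c["t"])@c["R"]; W[d==0]=np.nan
    return W
def line(P):
    m=P.mean(0);w=np.linalg.svd(P-m)[2][0];w=w*np.sign(w[1]); s=(P-m)@w
    return m,w,s.min(),s.max()
E
python3 - <<'E'
from h import *
for n in("top","scene"):
    z=np.load(f"pics/{n}0.npz");W=cloud(n,(z["p"],z["d"]));P=W.reshape(-1,3)
    P=P[~np.isnan(P[:,0])]
    def box(x0,x1,y0,y1,z0,z1):
        return P[(P[:,0]>x0)&(P[:,0]<x1)&(P[:,1]>y0)&(P[:,1]<y1)&(P[:,2]>z0)&(P[:,2]<z1)]
    T=box(200,700,-300,300,-8,8);print(n,"table z",np.median(T[:,2]))
    B=box(200,420,-300,90,60,95)
    m,w,a,b=line(B);print("bar",len(B),m.round(1),w.round(4),"ends",(m+a*w).round(1),(m+b*w).round(1),b-a, "z95",np.percentile(B[:,2],90))
    R=box(380,560,60,380,86,104)
    r=cv2.minAreaRect(R[:,:2].astype(np.float32));print("recv",len(R),r,np.median(R[:,2]))
    F=box(350,560,0,420,35,110)
    print("fix y/x bounds",F.min(0).round(),F.max(0).round())
    pl=box(350,560,0,420,9,20);print("plate",cv2.minAreaRect(pl[:,:2].astype(np.float32)))
    # zoomed crop
    p=z["p"]; c=p[145:205,155:280] if n=="top" else p[180:255,250:385]
    cv2.imwrite(f"pics/{n}_crop.png",cv2.resize(c[:,:,::-1],None,fx=5.8,fy=5.8,interpolation=cv2.INTER_CUBIC))
E
```

```text
top table z 0.32970747189101773h.py:11: RuntimeWarning: Mean of empty slice.
  m=P.mean(0);w=np.linalg.svd(P-m)[2][0];w=w*np.sign(w[1]); s=(P-m)@w
  ret = um.true_divide(
Traceback (most recent call last):
  File "h.py", line 12, in line
    return m,w,s.min(),s.max()
               ~~~~~^^
ValueError: zero-size array to reduction operation minimum which has no identity
```

Run:
```python
from h import *
for n in("top","scene"):
    z=np.load(f"pics/{n}0.npz");W=cloud(n,(z["p"],z["d"]));P=W.reshape(-1,3)
    P=P[~np.isnan(P[:,0])]
    def box(x0,x1,y0,y1,z0,z1):
        return P[(P[:,0]>x0)&(P[:,0]<x1)&(P[:,1]>y0)&(P[:,1]<y1)&(P[:,2]>z0)&(P[:,2]<z1)]
    B=box(420,530,-340,0,60,95)
    m,w,a,b=line(B);print(n,"bar",len(B),m.round(1),w.round(4),"ends",(m+a*w).round(1),(m+b*w).round(1),b-a, "z90",np.percentile(B[:,2],90))
    R=box(535,680,60,380,86,104)
    print("recv",len(R),cv2.minAreaRect(R[:,:2].astype(np.float32)),np.median(R[:,2]))
    F=box(540,680,-20,105,55,86)
    m,w,a,b=line(F);print("tube",len(F),m.round(1),w.round(4),(m+a*w).round(1),(m+b*w).round(1))
    pl=box(540,680,0,350,9,20);print("plate",cv2.minAreaRect(pl[:,:2].astype(np.float32)))
    p=z["p"]; c=p[145:205,155:280] if n=="top" else p[180:255,250:385]
    cv2.imwrite(f"pics/{n}_crop.png",cv2.resize(c[:,:,::-1],None,fx=5.8,fy=5.8,interpolation=cv2.INTER_CUBIC))
```

```text
top bar 951 [ 470.5 -157.6   78.6] [3.4e-03 1.0e+00 5.0e-04] ends [ 470.  -298.1   78.5] [470.9 -19.1  78.6] 278.98627699383485 z90 83.21116426787702
recv 1134 ((599.9341430664062, 172.9086151123047), (50.837989807128906, 159.3421173095703), 9.950112342834473) 95.07086902855171
tube 286 [616.8  62.6  79.7] [-0.1727  0.985  -0.0074] [623.6  23.4  80. ] [609.2 106.   79.4]
plate ((601.6963500976562, 161.58932495117188), (70.14422607421875, 269.8332214355469), 9.904655456542969)
scene bar 926 [ 472.  -159.6   77.4] [ 0.0053  1.     -0.0026] ends [ 471.3 -300.6   77.7] [472.8 -21.1  77. ] 279.57653280105717 z90 82.59067429808505
recv 1192 ((597.9754638671875, 170.52796936035156), (52.542015075683594, 160.65109252929688), 10.820435523986816) 94.54059471400747
tube 415 [622.5  61.2  76.9] [-0.1444  0.9893  0.0222] [628.3  21.1  76. ] [615.8 107.1  77.9]
plate ((601.3910522460938, 159.579345703125), (71.28314971923828, 271.6286926269531), 10.03825569152832)
```

View pics/top_crop.png

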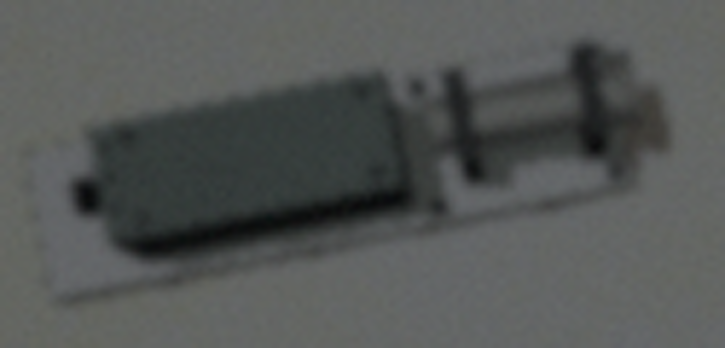

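View pics/scene_crop.png

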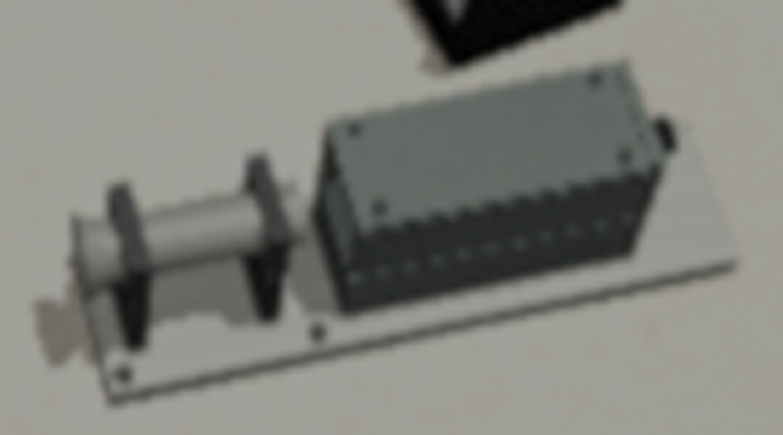

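The plate fit from both cameras agrees to 2 mm and has the right size (70×270). It puts the axis at 9.95° and the mouth at about (625.7, 22.7, 70). The bar length measures 279–280 mm, which matches. I grasp the bar 45 mm behind its centre and lift it.

```bash
cat >> h.py <<'E'
A=np.radians(9.95)
MOUTH=np.array([625.7,22.7,70.]); FD=np.array([-np.sin(A),np.cos(A),0])
def rot(d,s): # tool x along s*d, z down
    x=s*np.asarray(d)/np.linalg.norm(d);z=np.array([0,0,-1.]);return np.stack([x,np.cross(z,x),z],1)
BD=np.array([.0044,1,0]);BC=np.array([471.2,-158.8,75.])
def st():
    s=sensors.read_state();print("t",round(s["t"],2),"p",s["eef_pos"].round(1),"F",s["force"].round(2),"M",s["wrist_torque"].round(2),"w",round(s["grip_width"],2),"g",round(s["grasp_force"],1));return s
E
python3 - <<'E'
from h import *
g=BC-45*BD+[0,0,6]
for s in(1,-1):
    print(s,[None if (q:=ctrl.solve_ik(*a)) is None else q.round(2) for a in((g,rot(BD,s)),(MOUTH-215*FD+[0,0,6],rot(FD,s)))])
s=1 if abs(ctrl.solve_ik(g,rot(BD,1))[5])<abs(ctrl.solve_ik(g,rot(BD,-1))[5]) else -1
print("sign",s)
ctrl.move_ptp(g+[0,0,100],rot(BD,s)); ctrl.move_l(g,vel=120); st()
ctrl.gripper_to(0,100); st()
ctrl.move_l(g+[0,0,70],vel=100); st()
for n in("top","scene"):
    W=cloud(n);P=W.reshape(-1,3);P=P[~np.isnan(P[:,0])]
    B=P[(abs(P[:,0]-471)<15)&(P[:,1]>-320)&(P[:,1]<10)&(P[:,2]>115)&(P[:,2]<170)]
    B=B[abs(B[:,1]-g[1])>70]
    m,w,a,b=line(B);print(n,len(B),w.round(4),(m+a*w).round(1),(m+b*w).round(1))
E
```

```text
1 [array([-0.58,  0.3 ,  1.84, -0.  ,  1.01, -0.57]), array([-0.4 ,  0.62,  1.36, -0.  ,  1.16, -0.58])]
-1 [array([-0.58,  0.3 ,  1.84, -0.  ,  1.01,  2.57]), array([-0.4 ,  0.62,  1.36, -0.  ,  1.16,  2.56])]
sign 1
t 4.03 p [ 471.7 -204.2   81.7] F [0.12 0.09 0.21] M [-0.04 -0.02 -0.01] w 85.85 g 0.0
t 4.72 p [ 468.5 -203.7   81.2] F [-8.7  -0.3   8.27] M [-0.01  1.32  0.12] w 10.81 g 97.5
t 5.57 p [ 470.4 -203.4  150.2] F [-0.05  0.02 -4.44] M [-0.14 -0.    0.03] w 10.84 g 97.5
top 315 [-0.0017  0.9999 -0.0135] [ 473.  -133.6  148.4] [472.8 -18.2 146.9]
scene 374 [ 0.003   0.9999 -0.0159] [ 472.7 -299.8  149.1] [473.6 -21.1 144.7]
```

```bash
cat >> h.py <<'E'
L=183.5
def tilt(d,s,p): # raise the lead end by p rad
    R=rot(d,s); k=np.cross(d,[0,0,1.]); return cv2.Rodrigues(k*p)[0]@R
M2=MOUTH-[2.5,0,0]
def tcp(ins): return M2+(ins-L)*FD+[0,0,6]
E
python3 - <<'E'
from h import *
R=tilt(FD,1,.0145)
print(np.cross(FD,[0,0,1.]), (R@rot(FD,1).T@FD).round(4))
ctrl.move_ptp(tcp(-30)+[0,0,60],R); ctrl.move_l(tcp(-30),vel=100); s=st()
t=s["eef_pos"]
pl={}
for n in("top","scene"):
    f=optics.grab_frame(n);W=cloud(n,f);P=W.reshape(-1,3);P=P[~np.isnan(P[:,0])]
    r=P-M2;al=r@FD;la=r@np.array([np.cos(A),np.sin(A),0])
    for nm,lo,hi,h0,h1 in(("bar lead",-170,-33,60,90),("bar rear",-300,-260,60,90),("tube",28,66,72,90)):
        k=(al>lo)&(al<hi)&(abs(la)<20)&(P[:,2]>h0)&(P[:,2]<h1);Q=np.c_[al,la,P[:,2]][k]
        m,w,a,b=line(Q[:,[1,0,2]]);print(n,nm,len(Q),"lat",m[0].round(2),"slope",(w[0]/w[1]).round(4),(w[2]/w[1]).round(4),"ztop",np.percentile(Q[:,2],95).round(1),"al",Q[:,0].min().round(1),Q[:,0].max().round(1))
    # bar end and flare extents
    k=(al>-60)&(al<12)&(abs(la)<25)&(P[:,2]>55)&(P[:,2]<95)
    Q=np.sort(al[k]);i=np.argmax(np.diff(Q));print(" gap",Q[i:i+2].round(1))
    kp=(al>-20)&(al<330)&(abs(la)<50)&(P[:,2]>9)&(P[:,2]<20);q=cv2.minAreaRect(np.c_[al,la][kp].astype(np.float32));print(" plate",q)
    p=f[0];c=p[135:215,230:370] if n=="top" else p[190:265,140:330]
    cv2.imwrite(f"pics/{n}1.png",cv2.resize(c[:,:,::-1],None,fx=4,fy=4,interpolation=cv2.INTER_CUBIC))
E
```

```text
[ 0.98495891  0.1727887  -0.        ] [-0.1728  0.9849  0.0145]
t 7.2 p [ 660.4 -187.8   76.3] F [-0.04 -0.14 -3.18] M [-0.11 -0.02  0.01] w 10.93 g 97.6
top bar lead 300 lat 1.46 slope 0.0011 -0.0024 ztop 79.0 al -169.5 -33.2h.py:11: RuntimeWarning: Mean of empty slice.
  m=P.mean(0);w=np.linalg.svd(P-m)[2][0];w=w*np.sign(w[1]); s=(P-m)@w
  ret = um.true_divide(
Traceback (most recent call last):
  File "h.py", line 12, in line
    return m,w,s.min(),s.max()
               ~~~~~^^
ValueError: zero-size array to reduction operation minimum which has no identity
```

Run:
```python
from h import *
for n in("top","scene"):
    f=optics.grab_frame(n);W=cloud(n,f);P=W.reshape(-1,3);P=P[~np.isnan(P[:,0])]
    r=P-M2;al=r@FD;la=r@np.array([np.cos(A),np.sin(A),0])
    for nm,lo,hi,h0,h1 in(("bar lead",-170,-33,60,90),("tube",28,66,65,90)):
        k=(al>lo)&(al<hi)&(abs(la)<20)&(P[:,2]>h0)&(P[:,2]<h1);Q=np.c_[al,la,P[:,2]][k]
        if len(Q)<5: print(nm,"few");continue
        m,w,a,b=line(Q[:,[1,0,2]]);print(n,nm,len(Q),"lat",m[0].round(2),"slope",(w[0]/w[1]).round(4),(w[2]/w[1]).round(4),"z",np.percentile(Q[:,2],[10,50,90]).round(1),"lat",np.percentile(Q[:,1],[5,95]).round(1))
    k=(al>-60)&(al<12)&(abs(la)<25)&(P[:,2]>55)&(P[:,2]<95)
    Q=np.sort(al[k]);i=np.argmax(np.diff(Q));print(" gap",Q[i:i+2].round(1))
    kp=(al>-20)&(al<330)&(abs(la)<50)&(P[:,2]>9)&(P[:,2]<20);print(" plate",cv2.minAreaRect(np.c_[al,la][kp].astype(np.float32)))
    p=f[0];c=p[135:215,230:370] if n=="top" else p[190:265,140:330]
    cv2.imwrite(f"pics/{n}1.png",cv2.resize(c[:,:,::-1],None,fx=4,fy=4,interpolation=cv2.INTER_CUBIC))
```

```text
top bar lead 301 lat 1.86 slope -0.0006 -0.0007 z [73.1 76.2 79. ] lat [-3.8  8.3]
top tube 149 lat 1.38 slope -0.0031 -0.0117 z [75.1 80.5 84.3] lat [-8.6 12.9]
 gap [-28.9   0.8]
 plate ((140.37120056152344, 2.652862548828125), (269.7190246582031, 70.43842315673828), 0.3425648808479309)
scene bar lead 379 lat 2.47 slope -0.0027 -0.0061 z [71.4 75.5 78.3] lat [-4.6  7.6]
scene tube 179 lat 4.45 slope 0.001 -0.0037 z [71.7 79.4 83.3] lat [-7.3 12.8]
 gap [-31.4  -1.5]
 plate ((138.46092224121094, 1.8485336303710938), (72.45304870605469, 270.5394287109375), 89.80953216552734)
```

View pics/scene1.png

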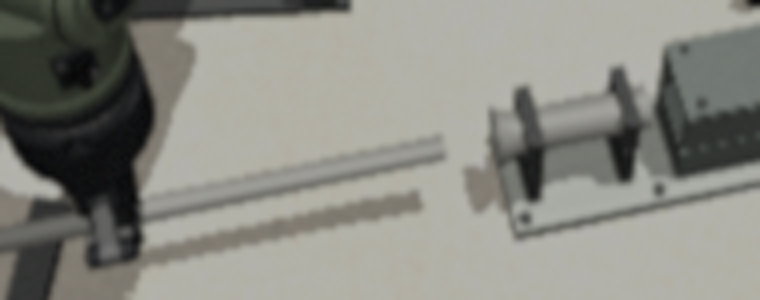

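View pics/top1.png

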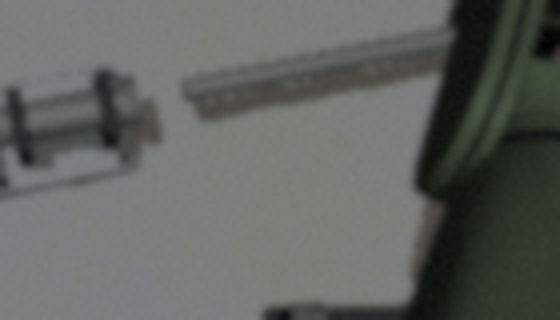

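Bar and tube line up within about 1 mm in both views: lead end 30 mm before the mouth, slopes near 0. I feed it in guarded steps and trim sideways if the force grows.

```bash
cat >> h.py <<'E'
LA=np.array([np.cos(A),np.sin(A),0])
def F():
    s=sensors.read_state();f=s["force"];return s,np.array([f@FD,f@LA,f[2]])
E
python3 - <<'E'
from h import *
for ins in(-5,10,25,40,55,70):
    hit=ctrl.move_l(tcp(ins),vel=30,threshold=8)
    s,f=F();d=(s["eef_pos"]-tcp(0))
    print(ins,hit,round(s["t"],2),"along",(d@FD).round(1),"lat",(d@LA).round(2),"z",d[2].round(2),"F f/l/z",f.round(2),"M",s["wrist_torque"].round(2))
    if hit or abs(f[1])>12 or abs(f[2]+3.3)>12: break
E
```

```text
-5 False 8.33 along -5.2 lat 0.04 z 0.05 F f/l/z [-0.43  0.7  -2.94] M [-0.14 -0.05  0.02]
10 False 8.98 along 10.1 lat 0.07 z 0.06 F f/l/z [ 0.15  0.08 -3.54] M [-0.17 -0.05 -0.01]
25 False 9.63 along 25.1 lat 0.07 z 0.06 F f/l/z [ 0.98 -0.54 -3.98] M [-0.11  0.03  0.02]
40 False 10.28 along 40.1 lat 0.04 z 0.05 F f/l/z [-0.57 -0.07 -3.13] M [-0.23 -0.04 -0.04]
55 False 10.93 along 55.1 lat 0.04 z 0.03 F f/l/z [ 0.18  0.01 -3.36] M [-0.2  -0.04 -0.  ]
70 False 11.58 along 70.1 lat 0.05 z 0.03 F f/l/z [ 0.02 -0.66 -3.61] M [-0.24 -0.05 -0.  ]
```

Run:
```python
from h import *
for ins,v in((95,30),(125,30),(135,15),(145,10),(155,10),(165,10)):
    hit=ctrl.move_l(tcp(ins),vel=v,threshold=5)
    s,f=F();d=(s["eef_pos"]-tcp(0))
    print(ins,hit,round(s["t"],2),"along",(d@FD).round(1),"lat",(d@LA).round(2),"z",d[2].round(2),"F f/l/z",f.round(2),"M",s["wrist_torque"].round(2))
    if hit: break
```

```text
95 False 12.57 along 94.9 lat 0.08 z 0.07 F f/l/z [-0.44 -0.58 -3.45] M [-0.21  0.02 -0.  ]
125 False 13.72 along 124.8 lat 0.05 z 0.06 F f/l/z [-0.11  0.31 -3.15] M [-0.19 -0.04 -0.03]
135 False 14.53 along 135.0 lat 0.04 z 0.02 F f/l/z [-0.11 -0.5  -3.08] M [-0.25 -0.03  0.04]
145 False 15.68 along 144.9 lat 0.02 z 0.02 F f/l/z [ 0.21  0.4  -4.38] M [-0.2  -0.04  0.06]
155 False 16.83 along 154.9 lat 0.0 z 0.01 F f/l/z [-0.38  0.93 -3.41] M [-0.28 -0.03 -0.04]
165 True 17.3 along 156.2 lat -0.44 z -0.79 F f/l/z [-2.14  1.46  0.6 ] M [-0.39 -0.43 -0.2 ]
```

Run:
```python
from h import *
def rep(n,hit=None):
    s,f=F();d=(s["eef_pos"]-tcp(0));print(n,hit,round(s["t"],2),"along",(d@FD).round(2),"lat",(d@LA).round(2),"z",d[2].round(2),"F",f.round(2),"M",s["wrist_torque"].round(2),"w",round(s["grip_width"],2));return d@FD
ctrl.hold(.3);a=rep("hold")
for k in range(3):
    hit=ctrl.move_l(tcp(a+4),vel=8,threshold=5);ctrl.hold(.2);b=rep("push",hit)
    if b-a<1: break
    a=b
```

```text
hold None 17.6 along 156.08 lat -0.41 z -1.14 F [-0.39  2.74  1.53] M [-0.13 -0.43 -0.08] w 10.64
push True 18.13 along 156.0 lat -0.13 z -1.48 F [ 0.44  0.85 -0.58] M [-0.01 -0.08  0.03] w 11.23
```

Run:
```python
from h import *
p0=sensors.read_state()["eef_pos"]
def rep(n):
    fs=[]
    for _ in range(5): ctrl.hold(.04);s,f=F();fs.append(f)
    d=s["eef_pos"]-tcp(0);f=np.mean(fs,0);print(n,round(s["t"],2),"along",(d@FD).round(2),"lat",(d@LA).round(2),"z",d[2].round(2),"F",f.round(2),"M",s["wrist_torque"].round(2),"w",round(s["grip_width"],2));return f
rep("0")
for k in(-3,-1,0,1,2,3):
    ctrl.move_l(p0+k*FD,vel=10); f=rep(k)
    if f[0]<-7: break
f=optics.grab_frame("scene")[0][170:270,190:390]
cv2.imwrite("pics/s2.png",cv2.resize(f[:,:,::-1],None,fx=4,fy=4,interpolation=cv2.INTER_CUBIC))
```

```text
0 18.34 along 155.88 lat -0.04 z -1.52 F [-0.32  1.   -1.17] M [-0.02 -0.15 -0.03] w 11.2
-3 18.98 along 152.9 lat -0.03 z -1.45 F [ 0.28  1.55 -1.32] M [ 0.01 -0.31 -0.12] w 11.14
-1 19.53 along 154.77 lat -0.03 z -1.36 F [-2.2   1.52 -1.39] M [-0.29 -0.33 -0.09] w 11.19
0 19.99 along 155.95 lat 0.02 z -1.35 F [-2.25  1.88 -0.62] M [-0.28 -0.32 -0.06] w 11.07
1 20.45 along 156.33 lat -0.01 z -1.37 F [-4.99  1.91 -0.98] M [-0.71 -0.41 -0.05] w 10.95
2 20.91 along 156.5 lat 0.0 z -1.35 F [-6.74  1.8  -1.11] M [-1.   -0.43  0.  ] w 11.18
3 21.37 along 156.61 lat -0.04 z -1.3 F [-9.17  1.49 -1.55] M [-1.39 -0.39 -0.06] w 11.08
```

View pics/s2.png

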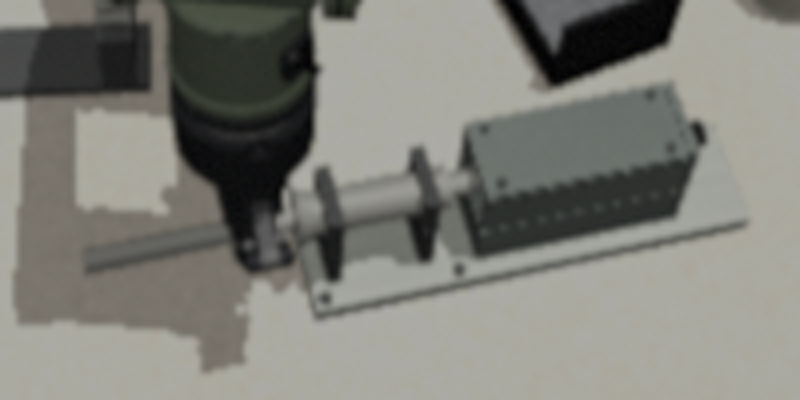

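Run:
```python
from h import *
for n in("scene","top"):
    p,d=optics.grab_frame(n);W=cloud(n,(p,d));P=W.reshape(-1,3)
    r=P-M2;al=r@FD;la=r@LA
    with np.errstate(all='ignore'):
        k=(al>-180)&(al<-50)&(abs(la)<14)&(P[:,2]>50)&(P[:,2]<95)
    Q=np.c_[al,la,P[:,2]][k];print(n,len(Q))
    if len(Q)>9:
        print("rear al",np.sort(Q[:,0])[:4].round(1));m,w,a,b=line(Q[Q[:,0]<-60][:,[1,0,2]]);print((w/w[1]).round(4))
    c=optics.camera_params(n)
    # project finger edges and mouth predicted
    t=sensors.read_state()["eef_pos"]
    for nm,X in(("tip+11",t+11*FD+12*LA-[0,0,20]),("tip-11",t-11*FD+12*LA-[0,0,20]),("flare",M2+17.5*LA)):
        q=c["mtx"]@(c["R"]@X+c["t"]);uv=q[:2]/q[2];print(nm,((uv-[190,170])*4).round() if n=="scene" else uv.round(1))
```

```text
scene 204
rear al [-123.7 -123.3 -123.3 -122.8]
[-5.0e-04  1.0e+00  6.2e-03]
tip+11 [273. 249.]
tip-11 [235. 257.]
flare [303. 240.]
top 24
rear al [-101.6  -99.8  -97.1  -94.3]
[0.105  1.     0.1537]
tip+11 [269.7 155.5]
tip-11 [278.2 153.8]
flare [263.3 153.6]
```

The bar's rear end is 123.5 mm before the mouth, so the lead end is 51.5 mm inside the receiver and the bar did not slip. The fingers look close to the flare, so I regrip 45 mm further back to make sure the stop was the pad.

Run:
```python
from h import *
def rep(n):
    fs=[]
    for _ in range(5): ctrl.hold(.04);s,f=F();fs.append(f)
    d=s["eef_pos"]-tcp(0);f=np.mean(fs,0);print(n,round(s["t"],2),"along",(d@FD).round(2),"lat",(d@LA).round(2),"z",d[2].round(2),"F",f.round(2),"w",round(s["grip_width"],2));return f
def rear():
    P=cloud("scene").reshape(-1,3);r=P-M2;al=r@FD
    k=(al>-180)&(al<-95)&(abs(r@LA)<14)&(P[:,2]>50)&(P[:,2]<95);Q=np.c_[r@LA,al,P[:,2]][k]
    w=line(Q)[1];print("rear",np.percentile(Q[:,1],1).round(1),"pitch",(w[2]/w[1]).round(3),"z",Q[:,2].mean().round(1))
R=rot(FD,1)
p0=sensors.read_state()["eef_pos"]
ctrl.move_l(p0+.3*FD,vel=10)
ctrl.gripper_to(85);rep("open")
p1=tcp(156.3-45);p1[2]=75
ctrl.move_l(p1,R,vel=60);rep("back");rear()
ctrl.gripper_to(0,40);rep("grip")
ctrl.hold(.2);p=sensors.read_state()["eef_pos"]
for k in(1,2,3,4,5,6,7,8):
    hit=ctrl.move_l(p+k*FD,vel=8,threshold=10); f=rep((k,hit))
    if hit or f[0]<-6: break
rear()
```

```text
open 22.79 along 156.89 lat -0.01 z -1.26 F [ 0.2  -0.13  0.12] w 84.75
back 23.91 along 111.75 lat 0.01 z -1.03 F [-0.13 -0.36 -0.11] w 85.2
rear -124.2 pitch 0.013 z 71.9
grip 24.82 along 111.23 lat 0.11 z -0.95 F [-0.01  0.48 -0.11] w 12.71
(1, False) 25.49 along 111.62 lat 0.14 z -0.86 F [-4.14  0.13 -0.79] w 12.3
(2, False) 25.98 along 111.85 lat 0.2 z -0.79 F [-6.69 -0.09 -1.43] w 12.65
rear -123.8 pitch 0.003 z 71.8
```

The push is solid again at the same insertion, with the fingers well clear of the tube, so the bar is home on the pad. I release, retract, check and hand in.

Run:
```python
from h import *
ctrl.gripper_to(85);st()
p=sensors.read_state()["eef_pos"]
ctrl.move_l(p+[0,0,130],vel=100);ctrl.hold(.5);st()
P=cloud("scene").reshape(-1,3);r=P-M2;al=r@FD
k=(al>-180)&(al<-10)&(abs(r@LA)<14)&(P[:,2]>45)&(P[:,2]<95);Q=np.c_[r@LA,al,P[:,2]][k]
w=line(Q)[1];x=np.percentile(Q[:,1],.7);print("rear",x,Q[:,1].min(),"pitch",(w/w[1]).round(4))
if abs(x+124)<1.5: print(ctrl.finish_job())
```

```text
t 26.72 p [635.4 -46.4  75.1] F [-0.07  0.22  0.17] M [-0.02  0.02 -0.03] w 85.24 g 0.0
t 28.67 p [635.4 -46.4 205.1] F [ 0.65 -0.12  0.5 ] M [-0.   -0.   -0.02] w 84.94 g 0.0
rear -123.62596918185429 -124.56433815665537 pitch [0.0077 1.     0.012 ]
the job is handed in; nothing more can be done
None
```

The bar is through the guide tube and pressed lightly onto the pad, about 51 mm inside the receiver. It was let go, stayed in place, and the job was handed in at about 29 s; the verdict was not shown.

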